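# Clear the bread board, hang up the scraper and lay out the biscotti

### The job

Get the biscotti board ready: with the scraper, sweep every broken piece off the deck into the board's crumb trough, without touching the pieces with the fingers and without pressing the scraper hard on the board, and hang the scraper in the two-prong hook stand. Only then lay all the whole biscotti from the baking sheet flat on the clean deck, none on top of another and none in the trough, pinching them only very lightly because they break. Leave the jar, mug and box where they are.

Things in the scene. Friction and masses are not known exactly. Their poses are not given: they have to be found in the camera images.
- board: fixed wooden bread board. Its flat deck, top at z = 55 mm, is 190 mm wide (x) between two side rims (12 mm thick, rising 12 mm above the deck) and runs from y = -130 to +130 mm; the +y end is open, without a rim. The scraper need not touch the deck: 2 to 5 mm above it sweeps as well. The crumb trough adjoins the -y end. Origin on the table under the centre of the deck
- trough (a point): centre of the crumb trough's floor, 6 mm above the table. The open trough runs on from the -y end of the deck (board y = -130 to -230 mm), 190 mm wide like the deck; its end wall is 62 mm high. Axes as the board's
- scraper: loose scraper block, 280 g, 119 mm high, standing upright in front of the hook stand's mouth at the start. White head 40 (x) x 130 (y) x 36 high mm, flat underside; above it a steel neck 12 (x) x 30 (y) mm up to a dark wooden cross-bar. Symmetrical front to back and left to right. Origin at the centre of the underside, z up
- scraper_bar (a point): centre of the scraper's cross-bar, 107 mm above the underside of its head. The bar measures 16 (x) x 130 (y) x 24 high mm, its underside 95 mm above the head's underside. Grip it at its middle, across the 16 mm; 60 N is fine here
- stand: fixed steel hook stand, 175 mm high: two equal J-shaped prongs of 10 mm rod at y = -45 and +45 mm, pointing to its own -x, where their mouths open; nothing between them. Their posts stand at x = +62 mm on a base plate, x = 2 to 88 mm, 8 mm thick. The scraper's bar goes across both prongs, neck between them, head (too wide to pass between) below them. Origin on the table under the throats
- hook_seat (a point): centre of the scraper's cross-bar when it hangs in both throats, 167 mm above the table, midway between the prongs; axes as the stand's. Each throat has its floor at 155 mm height (12 mm below this point) and is about 34 mm wide along x, between an upturned tip on the -x side, top at 170 mm height, and a shoulder on the +x side, top at 175 mm
- sheet: fixed rimless aluminium baking sheet, 260 (x) x 170 (y) x 4 mm thick, origin at the centre of its underside
- biscuit0: biscotto: hard flat biscuit with round ends, 128 long x 30 wide x 30 high mm, 70 g, on the sheet at the start, 40 mm or more clear of the next. Origin at its centre, 15 mm above what it lies on; x along its length, z up. It breaks if pinched hard: finger force on it, both fingers added, must stay under 70 N; 20 N a finger (the lightest grip) holds it. Some of the three may be absent
- biscuit1: biscotto: hard flat biscuit with round ends, 128 long x 30 wide x 30 high mm, 70 g, on the sheet at the start, 40 mm or more clear of the next. Origin at its centre, 15 mm above what it lies on; x along its length, z up. It breaks if pinched hard: finger force on it, both fingers added, must stay under 70 N; 20 N a finger (the lightest grip) holds it. Some of the three may be absent
- biscuit2: biscotto: hard flat biscuit with round ends, 128 long x 30 wide x 30 high mm, 70 g, on the sheet at the start, 40 mm or more clear of the next. Origin at its centre, 15 mm above what it lies on; x along its length, z up. It breaks if pinched hard: finger force on it, both fingers added, must stay under 70 N; 20 N a finger (the lightest grip) holds it. Some of the three may be absent
- crumb0: broken biscuit piece, 36 x 28 x 20 mm, 20 g, loose on the deck of the bread board at the start, origin at its centre. Not to be touched with the fingers. Some of the five may be absent
- crumb1: broken biscuit piece, 36 x 28 x 20 mm, 20 g, loose on the deck of the bread board at the start, origin at its centre. Not to be touched with the fingers. Some of the five may be absent
- crumb2: broken biscuit piece, 36 x 28 x 20 mm, 20 g, loose on the deck of the bread board at the start, origin at its centre. Not to be touched with the fingers. Some of the five may be absent
- crumb3: broken biscuit piece, 36 x 28 x 20 mm, 20 g, loose on the deck of the bread board at the start, origin at its centre. Not to be touched with the fingers. Some of the five may be absent
- crumb4: broken biscuit piece, 36 x 28 x 20 mm, 20 g, loose on the deck of the bread board at the start, origin at its centre. Not to be touched with the fingers. Some of the five may be absent
- jar: bystander: honey jar, 68 mm across, 100 mm high, beyond the work
- cup: bystander: white mug, 76 mm across, 80 mm high, beyond the work
- giftbox: bystander: cardboard box 90 x 130 x 60 mm, beyond the work
Things that resemble listed ones, but are neither listed nor needed, are in the scene too. Of the things shaped like the stand, the steel one is meant.

How it is judged:
On the way, in this order (a step that is already met when the one before it is completed fails the run):
1. every broken piece lies in the trough, while no biscotto is on the board yet (z of each of crumb0, crumb1, crumb2, crumb3, crumb4, biscuit0, biscuit1, biscuit2 in the frame of board below 0.05 m and y of crumb0 in the frame of board between -0.24 and -0.13 m and x of crumb0 in the frame of board between -0.1 and 0.1 m and y of crumb1 in the frame of board between -0.24 and -0.13 m and x of crumb1 in the frame of board between -0.1 and 0.1 m and y of crumb2 in the frame of board between -0.24 and -0.13 m and x of crumb2 in the frame of board between -0.1 and 0.1 m and y of crumb3 in the frame of board between -0.24 and -0.13 m and x of crumb3 in the frame of board between -0.1 and 0.1 m and y of crumb4 in the frame of board between -0.24 and -0.13 m and x of crumb4 in the frame of board between -0.1 and 0.1 m), for 0.2 s.
2. the scraper hangs in both throats, let go, while no biscotto is on the board yet (all of step 1 and x of scraper_bar in the frame of hook_seat between -0.016 and 0.016 m and y of scraper_bar in the frame of hook_seat between -0.025 and 0.025 m and z of scraper_bar in the frame of hook_seat between -0.008 and 0.006 m and angle between scraper's own z axis and vertical below 0.15 rad and contact force between the fingers and scraper below 0.1 N), for 0.3 s.
At the end, for the whole second after the job is handed in: Every broken piece is in the crumb trough; the scraper hangs upright (within 8 degrees) with its bar down in both throats, centred on the stand within 25 mm; every biscotto lies flat on the deck itself (its centre at least 15 mm in from the side rims and within the deck's ends), at rest (z of each of crumb0, crumb1, crumb2, crumb3, crumb4 in the frame of board below 0.05 m and y of crumb0 in the frame of board between -0.24 and -0.13 m and x of crumb0 in the frame of board between -0.1 and 0.1 m and y of crumb1 in the frame of board between -0.24 and -0.13 m and x of crumb1 in the frame of board between -0.1 and 0.1 m and y of crumb2 in the frame of board between -0.24 and -0.13 m and x of crumb2 in the frame of board between -0.1 and 0.1 m and y of crumb3 in the frame of board between -0.24 and -0.13 m and x of crumb3 in the frame of board between -0.1 and 0.1 m and y of crumb4 in the frame of board between -0.24 and -0.13 m and x of crumb4 in the frame of board between -0.1 and 0.1 m and x of scraper_bar in the frame of hook_seat between -0.016 and 0.016 m and y of scraper_bar in the frame of hook_seat between -0.025 and 0.025 m and z of scraper_bar in the frame of hook_seat between -0.008 and 0.006 m and angle between scraper's own z axis and vertical below 0.15 rad and contact force between the fingers and scraper below 0.1 N and z of biscuit0 in the frame of board between 0.065 and 0.076 m and x of biscuit0 in the frame of board between -0.08 and 0.08 m and y of biscuit0 in the frame of board between -0.125 and 0.13 m and angle between each of biscuit0, biscuit1, biscuit2's own z axis and vertical below 0.12 rad and linear speed of each of biscuit0, biscuit1, biscuit2 below 0.02 m/s and z of biscuit1 in the frame of board between 0.065 and 0.076 m and x of biscuit1 in the frame of board between -0.08 and 0.08 m and y of biscuit1 in the frame of board between -0.125 and 0.13 m and z of biscuit2 in the frame of board between 0.065 and 0.076 m and x of biscuit2 in the frame of board between -0.08 and 0.08 m and y of biscuit2 in the frame of board between -0.125 and 0.13 m); the robot touches nothing.
It fails at once if a biscotto is pinched with 70 N or more by the fingers (both added) (contact force between the fingers and biscuit0 above 70 N or contact force between the fingers and biscuit1 above 70 N or contact force between the fingers and biscuit2 above 70 N).
It fails at once if the scraper is pressed on the board with more than 40 N (contact force between scraper and board above 40 N).
It fails at once if a broken piece is touched by the fingers (contact force between the fingers and crumb0 above 0.3 N or contact force between the fingers and crumb1 above 0.3 N or contact force between the fingers and crumb2 above 0.3 N or contact force between the fingers and crumb3 above 0.3 N or contact force between the fingers and crumb4 above 0.3 N).
It fails at once if the jar, mug or box is moved more than 30 mm (distance of any of jar, cup, giftbox from where it was at the start of the episode above 0.03 m).
Of biscuit0, biscuit1, biscuit2 only 2 to 3 are there at a start; the rules pass over those that are not, and their reading is None.
Of crumb0, crumb1, crumb2, crumb3, crumb4 only 3 to 5 are there at a start; the rules pass over those that are not, and their reading is None.
At some moment in a run one of biscuit0, biscuit1, biscuit2 may be knocked a few centimetres aside while the robot is not near it.
It also fails if it takes over 210 s, if anything falls off the work surface, if the arm or the gripper's body presses on something with over 40 N, if the wrist force passes 120 N, or if a joint passes its speed limit or range.

### The arm

A 6-joint arm with a two-finger parallel gripper is mounted at the origin on the work surface. World frame = base frame: x ahead of the robot, y to its left, z up, the work surface at z = 0. Lengths are in m, angles in rad, forces in N, time in s.
With the tool pointing down it reaches from about 0.425 to 0.95 m from the base axis. Payload 3.5 kg.
Tool frame: the origin (TCP) lies midway between the tips of the shut fingers; the grasp point (between the pads) lies 19 mm behind it (bot.grip_point_offset is the distance from the TCP to the grasp point, in m); z points along the fingers, y is the line along which they close (so a half turn about z gives the same grasp; the last joint's range is limited). The gripper opens to 85 mm and grips with 20 to 120 N. Pads are 22 mm wide; open, the fingers measure 114 mm over their backs; the gripper's body (76 mm by 85 mm) begins 54 mm behind the grasp point. The pads swing forward as they close: fully open they stand 13 mm farther back than shut.
Start: joints at [-0.15, 0.286, 1.577, -0, 1.279, -0.15], TCP at [0.675, 0, 0.231] pointing down, gripper open.
Joint ranges: [-2.77, 2.77], [-0.9, 2.22], [0.21, 2.48], [-1.53, 4.67], [0.24, 2.81], [-2.84, 2.84]. Speed limits (rad/s): [2.79, 2.79, 3.14, 3.14, 3.14, 3.14].

### API

Orientations are given as a unit quaternion [w, x, y, z].
In Python, from bench import bot gives the robot as it stands.
- The arm moves only by the tool arm_command, never from a script. Its argument "plan" is a list of rows, each a list of 7 numbers: the shift along the tool's x, y, z in mm, then the turn, a rotation vector about the tool's x, y, z in degrees, then the closure, from 0 (fully open) to 1 (shut). A call has 1 to 20 rows; each row shifts and turns the commanded pose from where the row before left it, along the tool's axes as they then stand; what a row does not reach is not made up. A row lasts 1/12 s, in which the tool goes at most 41.7 mm and 7.16 degrees, less where a joint would pass 70% of its speed; a pose out of reach is approached as far as the arm can. A call is refused whole if a number of a shift passes 41.7 or a number of a turn 7.16, either way. A call with a gripper value outside its range is refused whole. The fingers move at their own pace and stop on an object; "squeeze" is the grip in N (left out, the last holds). Time passes only in rows, so rows that do not move let the fingers close. It gives the time, the measured TCP pose, the force, the opening and the grip force at its end, in the units of the state.
- bot.get_state(): the state, without advancing time (a new reading comes with each control period).
- bot.camera(name): name is "scene" or "side" or "wrist"; returns the picture (384x512x3 uint8, red, green, blue); there is no depth.
- bot.camera_params(name): a dict with "K" (3x3 intrinsics, pixels), "dist" ([k1, k2, p1, p2, k3] as OpenCV has them; the pictures are not rectified), "view" (4x4, takes a point from world to camera coordinates). Camera axes: x right, y down, z forward; pixel columns grow to the right and rows downward; lengths in m; the calibration is good to about 2 mm. A picture is of the moment at which its call begins: read the wrist's pose just before it. camera_params takes no time and is no camera call; for the wrist camera it gives the pose at the moment of the call.
- bot.finish_job(): hands the job in; it is judged then, once.
The state is a dict: "clock": time; "joints": joint angles; "qd": joint speeds; "joint_efforts": joint torques, N m; "tool_pos": TCP position; "eef_rot": TCP orientation; "ft_force": force on the tool from outside, world axes, zero at the start; "ft_torque": the same for the moment, N m; "grip_width": opening from 0.0 (shut) to 1.0 (fully open); "finger_force": force on a finger pad.
Only numpy, scipy, OpenCV 4.12 (cv2) and the standard library are available. Lean on these libraries where they do the work, as an engineer would, in place of code of your own. Each camera call takes 0.05 s, during which the arm holds its last target. There are 200 camera calls.

## Working session

There is one attempt and no reset: what is moved stays moved. The work goes in short steps, Python scripts to look and compute and a tool call to move; the robot and the scene stay as the last step left them, time stands still between calls to the robot, and variables do not carry over. Pictures are saved under pics/ and viewed, at most 16 in all, crops included, and the job is handed in when it is done.

Besides the shell and the picture viewer there is one more tool, called after ">>>" as name(argument=value, ...), one argument or row to a line, values as JSON. arm_command: Moves the arm, as the interface text tells. Its arguments: {"type":"object","properties":{"plan":{"type":"array","items":{"type":"array","items":{"type":"number"}}},"squeeze":{"type":"number"}},"required":["plan"]}

```bash
mkdir -p pics; ls
python3 - <<'E'
from bench import bot
import cv2,numpy as np
for n in ("scene","side"):
    im=bot.camera(n); cv2.imwrite(f"pics/{n}0.png",cv2.resize(im[:,:,::-1],(800,600)))
    cv2.imwrite(f"pics/{n}0raw.png",im[:,:,::-1])
    p=bot.camera_params(n); print(n,np.round(p["K"],1).tolist(),p["dist"],np.round(p["view"],3).tolist())
print(bot.get_state())
E
```

```text
pics
scene [[433.5, 0.0, 263.4], [0.0, 433.5, 194.8], [0.0, 0.0, 1.0]] [-0.04067225  0.          0.          0.          0.        ] [[-0.808, 0.59, 0.01, 0.525], [0.454, 0.633, -0.627, -0.123], [-0.376, -0.502, -0.779, 1.821], [0.0, 0.0, 0.0, 1.0]]
side [[449.4, 0.0, 258.6], [0.0, 449.4, 187.5], [0.0, 0.0, 1.0]] [-0.07140078  0.          0.          0.          0.        ] [[0.998, -0.063, -0.01, -0.591], [-0.053, -0.732, -0.679, 0.035], [0.036, 0.678, -0.734, 1.368], [0.0, 0.0, 0.0, 1.0]]
{'clock': 0.1, 'joints': array([-1.49989938e-01,  2.87130680e-01,  1.57804695e+00,  9.84709640e-06,
        1.27859833e+00, -1.50020597e-01]), 'qd': array([-0.00036458, -0.00125612, -0.00272413,  0.0004701 ,  0.00127353,
       -0.00028099]), 'joint_efforts': array([ 1.14915063e-03, -4.07295120e+01, -2.93698221e+01, -1.06323112e-04,
        3.42678482e-03, -4.41654265e-06]), 'tool_pos': array([6.74400154e-01, 1.29414252e-04, 2.30040903e-01]), 'eef_rot': array([-8.81402123e-04,  7.07096526e-01,  7.07116193e-01, -6.44096080e-04]), 'ft_force': array([0.29454756, 0.2973374 , 0.47597333]), 'ft_torque': array([-0.04233995,  0.02802095,  0.01831054]), 'finger_force': 0.0, 'grip_width': 1.0003071128310452}
```

View pics/scene0.png

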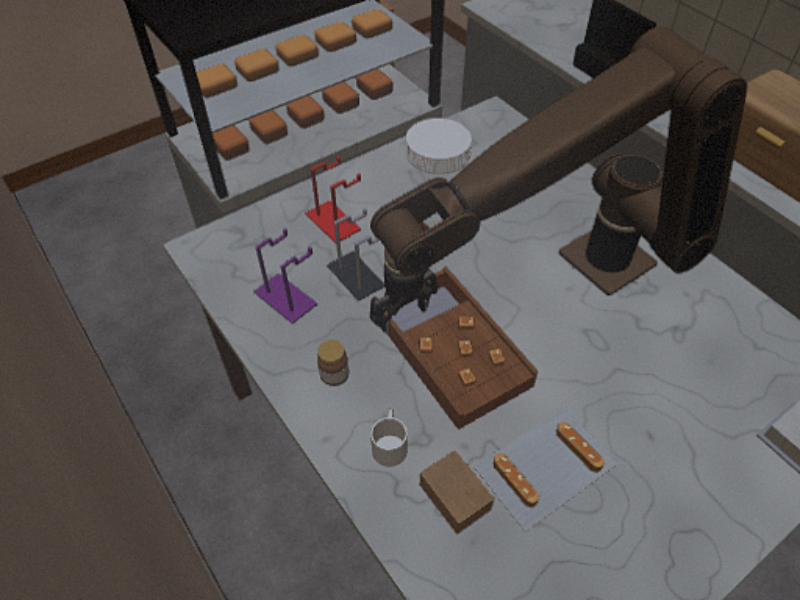

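View pics/side0.png

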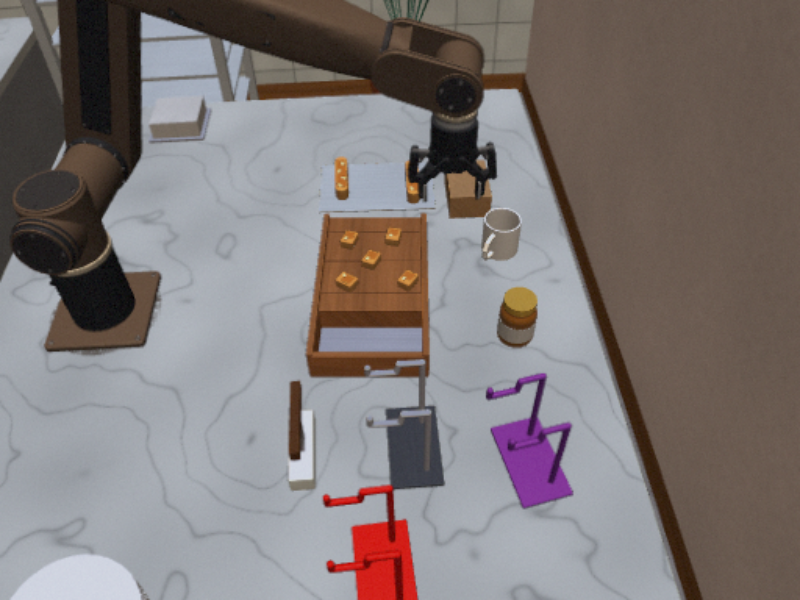

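The scene view shows 2 biscotti and 5 crumbs. The steel stand is the grey one, at side-view (410,440). The scraper is at (300,435), and the board spans about (310..430, 215..370). I'll take an enlarged crop to pick points.

```bash
cat > h.py <<'E'
from bench import bot
import cv2,numpy as np
from scipy.spatial.transform import Rotation as R
def ray(p,uv):
    u=cv2.undistortPoints(np.array(uv,float).reshape(-1,1,2),np.array(p["K"]),np.array(p["dist"])).reshape(-1,2)
    V=np.array(p["view"]);Rm=V[:3,:3];c=-Rm.T@V[:3,3]
    return c,np.c_[u,np.ones(len(u))]@Rm
def onz(p,uv,z):
    c,d=ray(p,uv); z=np.broadcast_to(z,(len(d),)); return c+d*((z-c[2])/d[:,2])[:,None]
def proj(p,X):
    V=np.array(p["view"]); r=cv2.Rodrigues(V[:3,:3])[0]
    return cv2.projectPoints(np.array(X,float).reshape(-1,3),r,V[:3,3],np.array(p["K"]),np.array(p["dist"]))[0].reshape(-1,2)
def blobs(m,amin=20):
    cs,_=cv2.findContours(m.astype(np.uint8),cv2.RETR_EXTERNAL,cv2.CHAIN_APPROX_NONE)
    return [c for c in cs if cv2.contourArea(c)>=amin]
E
python3 - <<'E'
import cv2
im=cv2.imread("pics/side0raw.png")
cv2.imwrite("pics/c1.png",cv2.resize(im[125:245,185:290],None,fx=5,fy=5,interpolation=cv2.INTER_CUBIC))
cv2.imwrite("pics/c2.png",cv2.resize(im[222:322,175:295],None,fx=6,fy=6,interpolation=cv2.INTER_CUBIC))
E
```

```text
(no output)
```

View pics/c1.png

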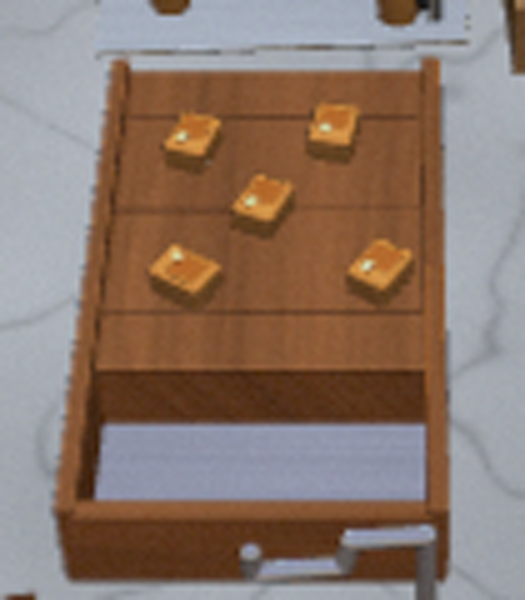

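View pics/c2.png

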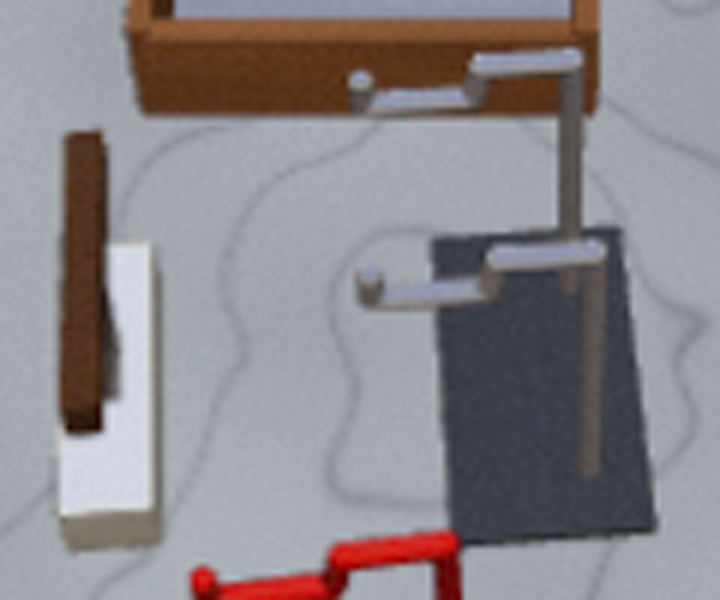

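The crops show five crumbs on the deck, with the deck's -y edge at c1 y=371. The bar top is centred at c2 (82,270) and the plate corners are visible. Next I'll cast rays through these points.

Run:
```python
from h import *
p=bot.camera_params("side"); 
f1=lambda a:np.array(a,float)/5+[185,125]-.4
f2=lambda a:np.array(a,float)/6+[175,222]-.42
def s(n,uv,z): print(n,np.round(onz(p,uv,z)*1000).astype(int)[:,:2].tolist())
s("deck -y corners",f1([[97,371],[422,371]]),.055)
s("rim +y ends L,R centre",f1([[119,62],[432,60]]),.067)
s("deck +y R",f1([[422,71],[130,72]]),.055)
s("end wall outer top",f1([[57,512],[446,512]]),.062)
s("bottom front",f1([[70,580],[443,578]]),0)
s("crumbs top",f1([[196,132],[334,121],[263,197],[187,267],[381,263]]),.075)
s("bar top",f2([[66,133],[104,133],[101,413],[62,415]]),.119)
s("head top R back,R front,L front",f2([[153,243],[155,511],[60,515]]),.036)
s("head bottom",f2([[67,550],[160,543]]),0)
s("plate",f2([[432,238],[620,228],[656,530],[450,545]]),.008)
s("tips",f2([[360,75],[370,272]]),.170)
s("post bottoms",f2([[592,475]]),.008)
s("post tops",f2([[578,52],[603,243]]),.175)
im=cv2.imread("pics/side0raw.png"); s("sheet",np.array([[320,212],[434,212],[322,166]])*.64,.004)
hsv=cv2.cvtColor(im,cv2.COLOR_BGR2HSV)
q=bot.camera_params("scene"); im2=cv2.imread("pics/scene0raw.png"); h2=cv2.cvtColor(im2,cv2.COLOR_BGR2HSV)
m=(h2[:,:,0]>5)&(h2[:,:,0]<25)&(h2[:,:,1]>120)&(h2[:,:,2]>110); m[:260]=0; m[:,:305]=0
for c in blobs(m,60):
    r=cv2.minAreaRect(c); b=cv2.boxPoints(r); print("bisc",np.round(r[0]),r[1]); s("",b,.02); s("",[r[0]],.024)
```

```text
deck -y corners [[430, -79], [616, -92]]
rim +y ends L,R centre [[440, 177], [643, 164]]
deck +y R [[637, 167], [447, 181]]
end wall outer top [[411, -185], [621, -200]]
bottom front [[411, -185], [620, -198]]
crumbs top [[490, 98], [576, 101], [530, 37], [484, -19], [597, -24]]
bar top [[395, -280], [410, -281], [414, -412], [399, -412]]
head top R back,R front,L front [[421, -281], [425, -410], [387, -409]]
head bottom [[385, -406], [423, -405]]
plate [[542, -268], [627, -269], [628, -417], [543, -418]]
tips [[518, -297], [519, -389]]
post bottoms [[604, -390]]
post tops [[604, -296], [606, -385]]
sheet [[421, 259], [673, 240], [423, 427]]
bisc [330. 306.] (38.40420913696289, 7.810029029846191)
 [[708, -384], [726, -371], [773, -455], [756, -467]]
 [[740, -422]]
bisc [371. 284.] (37.47665786743164, 7.071066379547119)
 [[822, -334], [838, -320], [888, -402], [872, -415]]
 [[854, -371]]
```

>>> arm_command(
  plan=[
    [-31.5,-24.5,0,0,0,0,0],
    [-31.5,-24.5,0,0,0,0,0],
    [-31.5,-24.5,0,0,0,0,0],
    [-31.5,-24.5,0,0,0,0,0],
    [-31.5,-24.5,0,0,0,0,0],
    [-31.5,-24.5,0,0,0,0,0],
    [-31.5,-24.5,0,0,0,0,0],
    [-31.5,-24.5,0,0,0,0,0],
    [-31.5,-24.5,0,0,0,0,0],
    [-31.5,-24.5,0,0,0,0,0],
    [-31,-25,0,0,0,0,0],
    [0,0,0,0,0,0,0],
    [0,0,0,0,0,0,0],
  ],
)

```text
clock: 1.18
tool_pos: [0.4035, -0.3473, 0.2309]
eef_rot: [-0.0, 0.709, 0.706, 0.0]
ft_force: [0.5, 0.3, -0.9]
grip_width: 0.999
finger_force: 0.0
```

Run:
```python
from h import *
s=bot.get_state(); print(s["tool_pos"],s["eef_rot"])
p=bot.camera_params("wrist"); im=bot.camera("wrist")[:,:,::-1]; cv2.imwrite("pics/w1.png",im)
for n,X in (("bar top",[[.395,-.28,.119],[.414,-.412,.119]]),("tips",[[.518,-.297,.17],[.519,-.389,.17]])): print(n,proj(p,X).round())
q=bot.camera_params("scene"); im2=cv2.imread("pics/scene0raw.png"); h2=cv2.cvtColor(im2,cv2.COLOR_BGR2HSV)
m=(h2[:,:,0]>5)&(h2[:,:,0]<25)&(h2[:,:,1]>120)&(h2[:,:,2]>110); m[:260]=0; m[:,:305]=0
for c in blobs(m,60):
    r=cv2.minAreaRect(c); print("bisc",r[0],r[1],onz(q,cv2.boxPoints(r),.024).round(3)[:,:2].tolist(),onz(q,[r[0]],.026).round(3))
```

```text
[ 0.40353978 -0.34725077  0.230862  ] [-4.47602661e-04  7.08648182e-01  7.05561852e-01  1.64666922e-04]
bar top [[251. 110.]
 [273. 248.]]
tips [[424. 139.]
 [406. 254.]]
bisc (330.2155456542969, 305.6637878417969) (38.40420913696289, 7.810029029846191) [[0.64, 0.273], [0.612, 0.271], [0.615, 0.395], [0.642, 0.396]] [[0.628 0.336 0.026]]
bisc (371.25, 284.25) (37.47665786743164, 7.071066379547119) [[0.479, 0.298], [0.452, 0.294], [0.45, 0.418], [0.477, 0.421]] [[0.466 0.359 0.026]]
```

View pics/w1.png

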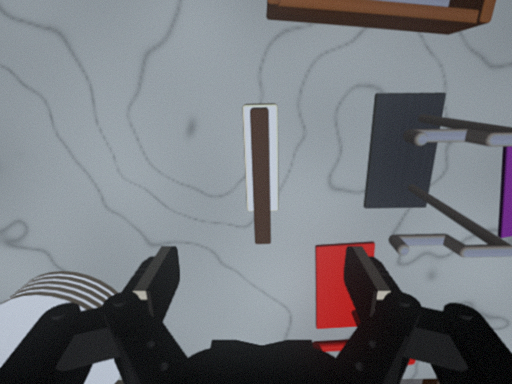

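The wrist view matches the prediction: the bar runs from (251..269,108) to (255..271,243), and the prong tips are at (419,138) and (402,252).

Run:
```python
from h import *
p=bot.camera_params("wrist")
s=lambda n,uv,z: print(n,(onz(p,uv,z)[:,:2]*1000).round(0).tolist())
s("bar",[[251,108],[269,108],[271,243],[255,243]],.119)
s("head",[[245,104],[276,104],[278,210],[247,210]],.036)
s("tips",[[419,138],[401,252]],.168)
s("plate",[[376,93],[445,93],[426,208],[365,206]],.008)
s("hook throats floor",[[425,136],[470,134],[410,240],[447,239]],.165)
```

```text
bar [[395.0, -277.0], [411.0, -277.0], [413.0, -406.0], [398.0, -405.0]]
head [[386.0, -277.0], [421.0, -277.0], [425.0, -405.0], [386.0, -405.0]]
tips [[516.0, -295.0], [517.0, -387.0]]
plate [[542.0, -266.0], [626.0, -265.0], [629.0, -415.0], [545.0, -411.0]]
hook throats floor [[522.0, -294.0], [554.0, -292.0], [524.0, -378.0], [555.0, -377.0]]
```

>>> arm_command(
  plan=[
    [1,1,0,0,0,-1,0],
    [1,0,35,0,0,-0.7,0],
    [0,0,36,0,0,0,0],
    [0,0,36,0,0,0,0],
    [0,0,36,0,0,0,0],
    [0,0,0,0,0,0,0],
    [0,0,0,0,0,0,0],
  ],
)

```text
clock: 1.82
tool_pos: [0.4058, -0.3414, 0.0864]
eef_rot: [-0.003, 0.696, 0.718, 0.0]
ft_force: [-0.2, 0.5, 0.2]
grip_width: 1.001
finger_force: 0.0
```

>>> arm_command(
  plan=[
    [0,0,0,0,0,0,1],
    [0,0,0,0,0,0,1],
    [0,0,0,0,0,0,1],
    [0,0,0,0,0,0,1],
    [0,0,0,0,0,0,1],
    [0,0,0,0,0,0,1],
    [0,0,0,0,0,0,1],
    [0,0,0,0,0,0,1],
    [0,0,0,0,0,0,1],
  ],
  squeeze=60,
)

```text
clock: 2.57
tool_pos: [0.406, -0.3445, 0.0893]
eef_rot: [0.0, 0.696, 0.718, -0.0]
ft_force: [-2.7, 1.4, 5.3]
grip_width: 0.177
finger_force: 60.3
```

>>> arm_command(
  plan=[
    [0,0,-20,0,0,0,1],
    [0,0,-30,0,0,0,1],
    [0,0,-30,0,0,0,1],
    [0,0,-30,0,0,0,1],
    [37.9,13.5,0,0,0,0,1],
    [37.9,13.5,0,0,0,0,1],
    [37.9,13.5,0,0,0,0,1],
    [37.9,13.5,0,0,0,0,1],
    [37.9,13.5,0,0,0,0,1],
    [37.9,13.5,0,0,0,0,1],
    [37.9,13.5,0,0,0,0,1],
    [37.9,13.5,0,0,0,0,1],
    [37.9,13.5,0,0,0,0,1],
    [37.9,13.5,0,0,0,0,1],
    [37.9,13.5,0,0,0,0,1],
    [37.9,13.5,0,0,0,0,1],
    [37.9,13.5,0,0,0,0,1],
  ],
)

```text
clock: 3.98
tool_pos: [0.566, 0.1559, 0.1964]
eef_rot: [-0.001, 0.697, 0.718, -0.001]
ft_force: [1.3, -0.5, -3.1]
grip_width: 0.175
finger_force: 59.1
```

>>> arm_command(
  plan=[
    [0,0,0,0,0,-7,1],
    [0,0,0,0,0,-7,1],
    [0,0,0,0,0,-7,1],
    [0,0,0,0,0,-7,1],
    [0,0,0,0,0,-7,1],
    [0,0,0,0,0,-7,1],
    [0,0,0,0,0,-7,1],
    [0,0,0,0,0,-7,1],
    [0,0,0,0,0,-7,1],
    [0,0,0,0,0,-7,1],
    [0,0,0,0,0,-7,1],
    [0,0,0,0,0,-7,1],
    [0,0,0,0,0,-0.3,1],
    [0,0,0,0,0,0,1],
    [0,0,0,0,0,0,1],
  ],
)

```text
clock: 5.23
tool_pos: [0.5663, 0.1537, 0.1973]
eef_rot: [-0.001, 0.036, 0.999, 0.0]
ft_force: [0.0, 0.0, -3.5]
grip_width: 0.18
finger_force: 59.4
```

Run:
```python
from h import *
s=bot.get_state(); print(s["tool_pos"],s["eef_rot"],s["joints"].round(2))
im=bot.camera("side")[:,:,::-1]; cv2.imwrite("pics/s2raw.png",im)
cv2.imwrite("pics/s2.png",cv2.resize(im[90:260,160:330],None,fx=3.5,fy=3.5,interpolation=cv2.INTER_CUBIC))
```

```text
[0.56625448 0.15374065 0.19727435] [-8.50312669e-04  3.62221019e-02  9.99343402e-01  1.71568349e-05] [ 0.09  0.12  1.83  0.    1.19 -1.41]
```

View pics/s2.png

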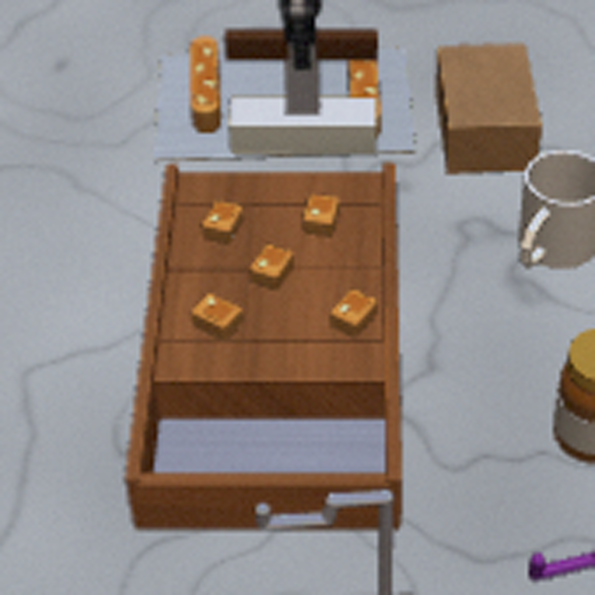

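The scraper hangs level above the +y end. Its front bottom edge runs (229,150)-(375,153) in the crop, and none of the crumbs have moved. I'll check the lateral clearance next.

Run:
```python
from h import *
p=bot.camera_params("side"); f=lambda a:np.array(a,float)/3.5+[160,90]-.36
B=np.array([.532,.043]);c,s=np.cos(-.068),np.sin(-.068);M=np.array([[c,s],[-s,c]])
def S(n,uv,z): print(n,(((onz(p,f(uv),z)[:,:2]-B)@M.T)*1000).round(0).tolist())
S("head bottom front",[[229,150],[375,153]],.108)
S("head top front",[[229,122],[378,125]],.144)
S("rim inner top R",[[384,168],[387,470]],.067)
S("rim inner top L",[[178,167],[140,475]],.067)
S("deck -y",[[155,381],[386,381]],.055)
S("crumb tops",[[222,216],[321,210],[272,262],[217,311],[354,306]],.075)
```

```text
head bottom front [[-42.0, 101.0], [89.0, 96.0]]
head top front [[-40.0, 97.0], [91.0, 91.0]]
rim inner top R [[97.0, 123.0], [95.0, -230.0]]
rim inner top L [[-93.0, 126.0], [-95.0, -234.0]]
deck -y [[-94.0, -127.0], [96.0, -128.0]]
crumb tops [[-48.0, 50.0], [40.0, 57.0], [-1.0, -8.0], [-45.0, -67.0], [70.0, -62.0]]
```

>>> arm_command(
  plan=[
    [1,0,10,0,0,-1.5,1],
    [0,0,15,0,0,0,1],
    [0,0,12,0,0,0,1],
    [0,0,8,0,0,0,1],
    [0,0,0,0,0,0,1],
    [0,0,0,0,0,0,1],
    [0,0,0,0,0,0,1],
  ],
)

```text
clock: 5.87
tool_pos: [0.5663, 0.1539, 0.154]
eef_rot: [0.001, 0.022, 1.0, 0.0]
ft_force: [0.8, -0.9, -2.9]
grip_width: 0.176
finger_force: 59.3
```

>>> arm_command(
  plan=[
    [0,0,6,0,0,0,1],
    [0,0,0,0,0,0,1],
    [0,-8,0,0,0,0,1],
    [0.3,-12,0,0,0,0,1],
    [0.3,-12,0,0,0,0,1],
    [0.3,-12,0,0,0,0,1],
    [0.3,-12,0,0,0,0,1],
    [0.3,-12,0,0,0,0,1],
    [0.3,-12,0,0,0,0,1],
    [0.3,-12,0,0,0,0,1],
    [0.3,-12,0,0,0,0,1],
  ],
)

```text
clock: 6.78
tool_pos: [0.5588, 0.0486, 0.1474]
eef_rot: [0.0, 0.022, 1.0, 0.0]
ft_force: [0.1, 0.7, -2.4]
grip_width: 0.178
finger_force: 59.4
```

>>> arm_command(
  plan=[
    [0.3,-12,0,0,0,0,1],
    [0.3,-12,0,0,0,0,1],
    [0.3,-12,0,0,0,0,1],
    [0.3,-12,0,0,0,0,1],
    [0.3,-12,0,0,0,0,1],
    [0.3,-12,0,0,0,0,1],
    [0.3,-12,0,0,0,0,1],
    [0.3,-12,0,0,0,0,1],
    [0.3,-12,0,0,0,0,1],
    [0.3,-12,0,0,0,0,1],
    [0.3,-12,0,0,0,0,1],
    [0.3,-10,0,0,0,0,1],
    [0,0,0,0,0,0,1],
    [0,0,0,0,0,0,1],
  ],
)

```text
clock: 7.95
tool_pos: [0.549, -0.0923, 0.1473]
eef_rot: [-0.0, 0.022, 1.0, 0.0]
ft_force: [-0.6, 0.7, -2.9]
grip_width: 0.176
finger_force: 59.5
```

Run:
```python
from h import *
im=bot.camera("side")[:,:,::-1]; im2=bot.camera("scene")[:,:,::-1]
a=cv2.resize(im[90:260,170:290],(424,600),interpolation=cv2.INTER_CUBIC)
b=cv2.resize(im2[165:285,225:355],(376,347),interpolation=cv2.INTER_CUBIC)
o=np.zeros((600,800,3),np.uint8); o[:,:424]=a;o[:347,424:]=b; cv2.imwrite("pics/s3.png",o)
```

```text
(no output)
```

View pics/s3.png

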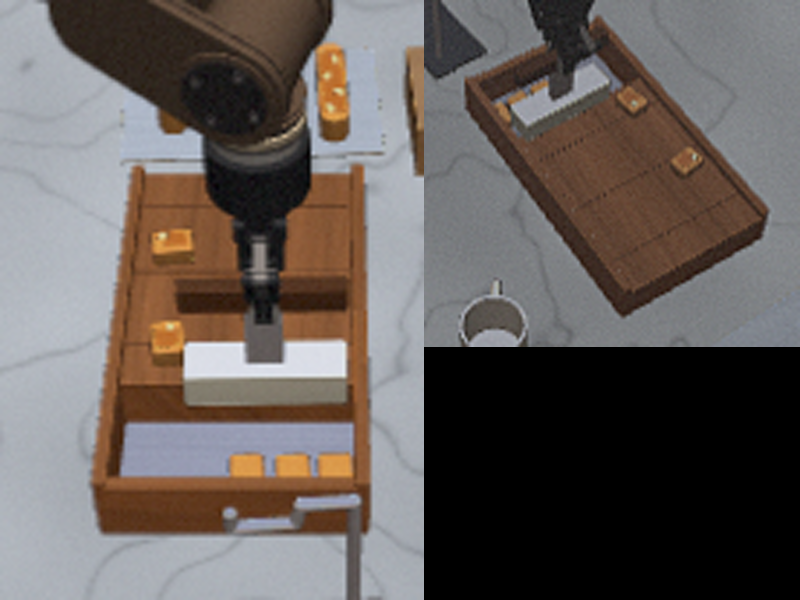

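Three crumbs are in the trough. Two are left on the left side of the deck, at crop (172,245) and (167,342). Next is the left lane.

>>> arm_command(
  plan=[
    [0,0,-20,0,0,0,1],
    [0,0,-30,0,0,0,1],
    [0,0,0,0,0,0,1],
    [6.4,35.1,0,0,0,0,1],
    [6.4,35.1,0,0,0,0,1],
    [6.4,35.1,0,0,0,0,1],
    [6.4,35.1,0,0,0,0,1],
    [6.4,35.1,0,0,0,0,1],
    [6.4,35.1,0,0,0,0,1],
    [6.4,35.1,0,0,0,0,1],
    [0,0,0,0,0,0,1],
    [0,0,0,0,0,0,1],
    [0,0,20,0,0,0,1],
    [0,0,15,0,0,0,1],
    [0,0,8,0,0,0,1],
    [0,0,0,0,0,0,1],
    [0,0,0,0,0,0,1],
  ],
)

```text
clock: 9.47
tool_pos: [0.5149, 0.1549, 0.1538]
eef_rot: [-0.001, 0.022, 1.0, -0.0]
ft_force: [0.2, -0.9, -2.5]
grip_width: 0.175
finger_force: 60.0
```

>>> arm_command(
  plan=[
    [0,0,6,0,0,0,1],
    [0,0,0,0,0,0,1],
    [0,-8,0,0,0,0,1],
    [0.3,-12,0,0,0,0,1],
    [0.3,-12,0,0,0,0,1],
    [0.3,-12,0,0,0,0,1],
    [0.3,-12,0,0,0,0,1],
    [0.3,-12,0,0,0,0,1],
    [0.3,-12,0,0,0,0,1],
    [0.3,-12,0,0,0,0,1],
    [0.3,-12,0,0,0,0,1],
    [0.3,-12,0,0,0,0,1],
    [0.3,-12,0,0,0,0,1],
    [0.3,-12,0,0,0,0,1],
    [0.3,-12,0,0,0,0,1],
    [0.3,-12,0,0,0,0,1],
  ],
)

```text
clock: 10.8
tool_pos: [0.5038, -0.0091, 0.1483]
eef_rot: [-0.0, 0.022, 1.0, 0.0]
ft_force: [0.5, 0.1, -2.8]
grip_width: 0.182
finger_force: 60.1
```

>>> arm_command(
  plan=[
    [0.3,-12,0,0,0,0,1],
    [0.3,-12,0,0,0,0,1],
    [0.3,-12,0,0,0,0,1],
    [0.3,-12,0,0,0,0,1],
    [0.3,-12,0,0,0,0,1],
    [0.3,-12,0,0,0,0,1],
    [0.3,-12,0,0,0,0,1],
    [0,0,0,0,0,0,1],
    [0,0,0,0,0,0,1],
  ],
)

```text
clock: 11.55
tool_pos: [0.4982, -0.0925, 0.1483]
eef_rot: [0.0, 0.023, 1.0, 0.0]
ft_force: [-0.3, 0.8, -3.5]
grip_width: 0.174
finger_force: 60.1
```

Run:
```python
from h import *
im=bot.camera("side")[:,:,::-1]; im2=bot.camera("scene")[:,:,::-1]
a=cv2.resize(im[90:260,170:290],(424,600),interpolation=cv2.INTER_CUBIC)
b=cv2.resize(im2[165:285,225:355],(376,347),interpolation=cv2.INTER_CUBIC)
o=np.zeros((600,800,3),np.uint8); o[:,:424]=a;o[:347,424:]=b; cv2.imwrite("pics/s4.png",o)
```

```text
(no output)
```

View pics/s4.png

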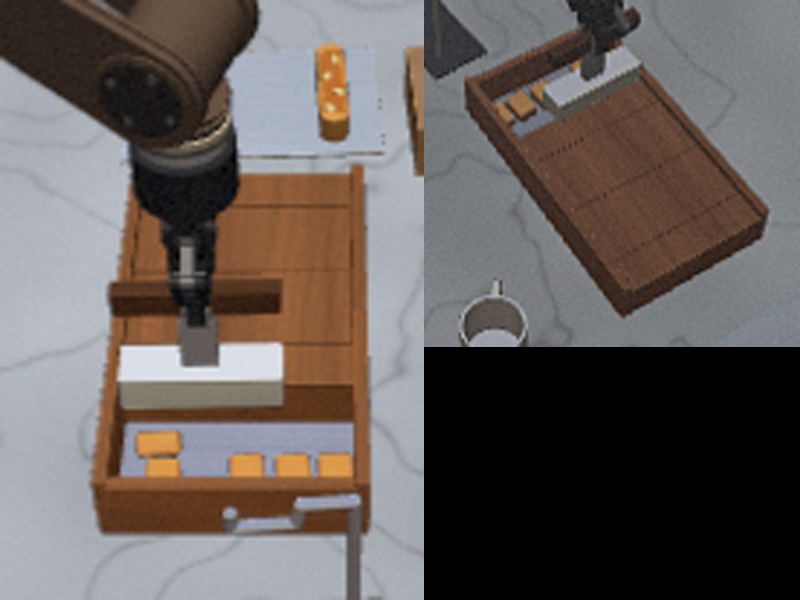

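All five crumbs are in the trough. I'll lift the scraper, turn it back and move it in front of the stand.

>>> arm_command(
  plan=[
    [0,0,-15,0,0,0,1],
    [0,0,-17,0,0,0,1],
    [0,0,0,0,0,7.1,1],
    [0,0,0,0,0,7.1,1],
    [0,0,0,0,0,7.1,1],
    [0,0,0,0,0,7.1,1],
    [0,0,0,0,0,7.1,1],
    [0,0,0,0,0,7.1,1],
    [0,0,0,0,0,7.1,1],
    [0,0,0,0,0,7.1,1],
    [0,0,0,0,0,7.1,1],
    [0,0,0,0,0,7.1,1],
    [0,0,0,0,0,7.1,1],
    [0,0,0,0,0,7.1,1],
    [0,0,0,0,0,1.5,1],
    [0,0,0,0,0,0,1],
  ],
)

```text
clock: 12.98
tool_pos: [0.4981, -0.091, 0.1802]
eef_rot: [-0.0, 0.702, 0.712, 0.0]
ft_force: [0.2, -0.4, -3.3]
grip_width: 0.178
finger_force: 60.1
```

>>> arm_command(
  plan=[
    [-35.5,-8.7,0,0,0,0,1],
    [-35.5,-8.7,0,0,0,0,1],
    [-35.5,-8.7,0,0,0,0,1],
    [-35.5,-8.7,0,0,0,0,1],
    [-35.5,-8.7,0,0,0,0,1],
    [-35.5,-8.7,0,0,0,0,1],
    [-35.5,-8.7,0,0,0,0,1],
    [0,0,0,0,0,0,1],
    [0,0,0,0,0,0,1],
    [0,0,0,0,0,0,1],
  ],
)

```text
clock: 13.82
tool_pos: [0.4407, -0.3405, 0.1799]
eef_rot: [-0.001, 0.702, 0.712, 0.0]
ft_force: [0.8, -0.1, -3.2]
grip_width: 0.175
finger_force: 60.0
```

Run:
```python
from h import *
s=bot.get_state(); print(s["tool_pos"],s["eef_rot"])
im=bot.camera("side")[:,:,::-1]
cv2.imwrite("pics/s5.png",cv2.resize(im[205:325,170:320],None,fx=5,fy=5,interpolation=cv2.INTER_CUBIC))
```

```text
[ 0.44071733 -0.34051056  0.17989279] [-6.70185620e-04  7.02018324e-01  7.12158494e-01  3.22518905e-04]
```

View pics/s5.png

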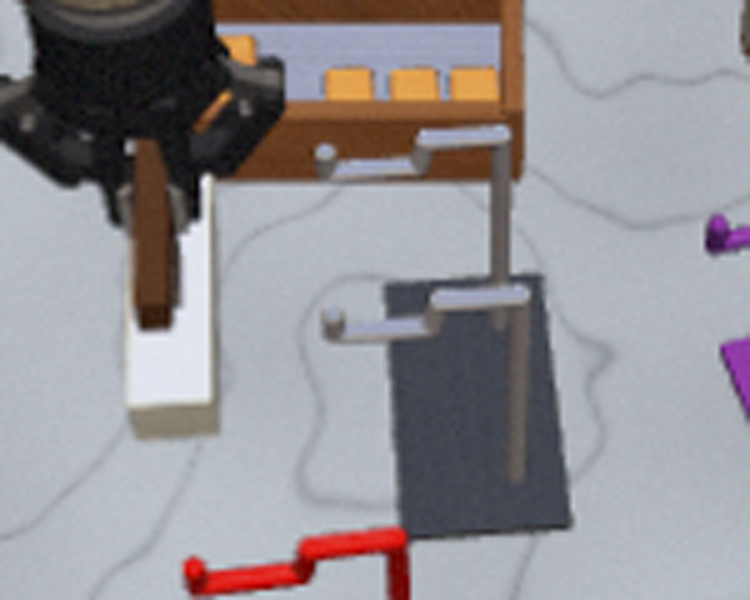

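Run:
```python
from h import *
p=bot.camera_params("side"); f=lambda a:np.array(a,float)/5+[170,205]-.4
S=lambda n,uv,z: print(n,(onz(p,f(uv),z)[:,:2]*1000).round(0).tolist())
S("bar top front,  back",[[137,304],[171,303],[133,142],[165,142]],.2097)
S("head top front",[[128,404],[216,400],[213,180]],.1267)
S("tips",[[326,150],[334,315]],.170)
S("throat floor ends",[[338,168],[410,162],[346,331],[424,326]],.155)
```

```text
bar top front,  back [[436.0, -405.0], [451.0, -405.0], [432.0, -318.0], [447.0, -319.0]]
head top front [[423.0, -404.0], [463.0, -405.0], [461.0, -281.0]]
tips [[518.0, -299.0], [519.0, -391.0]]
throat floor ends [[523.0, -299.0], [558.0, -298.0], [524.0, -390.0], [559.0, -390.0]]
```

>>> arm_command(
  plan=[
    [-1,15,0,0,0,0.5,1],
    [-1,20,0,0,0,0.5,1],
    [0,20,0,0,0,0,1],
    [0,20,0,0,0,0,1],
    [0,15,0,0,0,0,1],
    [0,9,0,0,0,0,1],
    [0,0,0,0,0,0,1],
    [0,0,10,0,0,0,1],
    [0,0,8,0,0,0,1],
    [0,0,6,0,0,0,1],
    [0,0,0,0,0,0,1],
    [0,0,0,0,0,0,1],
  ],
)

```text
clock: 14.87
tool_pos: [0.5387, -0.3427, 0.155]
eef_rot: [-0.001, 0.709, 0.706, -0.0]
ft_force: [0.5, -1.0, -3.5]
grip_width: 0.179
finger_force: 60.0
```

>>> arm_command(
  plan=[
    [0,0.5,3,0,0,0,1],
    [0,0.5,1.5,0,0,0,1],
    [0,0,0,0,0,0,1],
    [0,0,0.8,0,0,0,1],
    [0,0,0,0,0,0,1],
    [0,0,0,0,0,0,1],
  ],
)

```text
clock: 15.37
tool_pos: [0.5409, -0.3431, 0.1512]
eef_rot: [0.0, 0.708, 0.706, 0.0]
ft_force: [-0.5, 0.1, -4.0]
grip_width: 0.18
finger_force: 60.0
```

>>> arm_command(
  plan=[
    [0,0,1,0,0,0,1],
    [0,0,0.8,0,0,0,1],
    [0,0,0,0,0,0,1],
    [0,0,0,0,0,0,1],
  ],
)

```text
clock: 15.7
tool_pos: [0.5409, -0.3431, 0.1496]
eef_rot: [0.0, 0.708, 0.706, 0.0]
ft_force: [0.0, 1.2, -1.5]
grip_width: 0.176
finger_force: 60.3
```

Run:
```python
from h import *
im=bot.camera("side")[:,:,::-1]
cv2.imwrite("pics/s6.png",cv2.resize(im[205:325,170:320],None,fx=5,fy=5,interpolation=cv2.INTER_CUBIC))
```

```text
(no output)
```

View pics/s6.png

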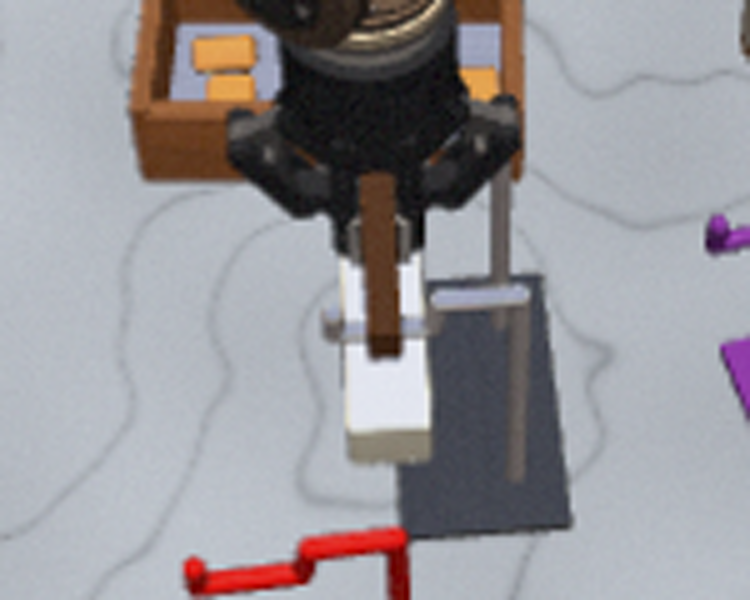

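The bar lies in both throats (prong at (330..430,325)), and the weight is partly transferred. I'll release and rise.

>>> arm_command(
  plan=[
    [0,0,0.5,0,0,0,1],
    [0,0,0,0,0,0,0.7],
    [0,0,0,0,0,0,0.5],
    [0,0,0,0,0,0,0.4],
    [0,0,0,0,0,0,0.3],
    [0,0,0,0,0,0,0.3],
    [0,0,0,0,0,0,0.3],
    [0,0,-15,0,0,0,0.3],
    [0,0,-30,0,0,0,0.3],
    [0,0,-35,0,0,0,0.3],
    [0,0,-30,0,0,0,0.3],
    [0,0,0,0,0,0,0.3],
    [0,0,0,0,0,0,0.3],
  ],
  squeeze=20,
)

```text
clock: 16.83
tool_pos: [0.5419, -0.3439, 0.2622]
eef_rot: [0.003, 0.708, 0.706, 0.0]
ft_force: [0.3, 0.1, -1.5]
grip_width: 0.699
finger_force: 0.0
```

Run:
```python
from h import *
s=bot.get_state();print(s["tool_pos"],s["eef_rot"],s["joints"].round(2))
im=bot.camera("side")[:,:,::-1]; w=bot.camera("wrist")[:,:,::-1]
o=np.zeros((600,800,3),np.uint8)
o[:480,:480]=cv2.resize(im[205:325,200:320],(480,480),interpolation=cv2.INTER_CUBIC)
o[:240,480:]=cv2.resize(w,(320,240)); 
b=bot.camera("scene")[:,:,::-1]; cv2.imwrite("pics/sc7raw.png",b); o[240:480,480:]=cv2.resize(b[250:350,280:413],(320,240)); cv2.imwrite("pics/s7.png",o)
q=bot.camera_params("scene"); h2=cv2.cvtColor(b,cv2.COLOR_BGR2HSV)
m=(h2[:,:,0]>5)&(h2[:,:,0]<25)&(h2[:,:,1]>120)&(h2[:,:,2]>110); m[:260]=0; m[:,:305]=0
for c in blobs(m,60):
    r=cv2.minAreaRect(c); print("bisc",r[0],r[1],onz(q,cv2.boxPoints(r),.024).round(3)[:,:2].tolist(),onz(q,[r[0]],.026).round(3))
```

```text
[ 0.5418722  -0.34394882  0.26222331] [3.13919674e-03 7.08312829e-01 7.05891667e-01 1.89453612e-04] [-0.72  0.19  1.64 -0.    1.31 -0.72]
bisc (330.2155456542969, 305.6637878417969) (38.40420913696289, 7.810029029846191) [[0.64, 0.273], [0.612, 0.271], [0.615, 0.395], [0.642, 0.396]] [[0.628 0.336 0.026]]
bisc (371.25, 284.25) (37.47665786743164, 7.071066379547119) [[0.479, 0.298], [0.452, 0.294], [0.45, 0.418], [0.477, 0.421]] [[0.466 0.359 0.026]]
```

View pics/s7.png

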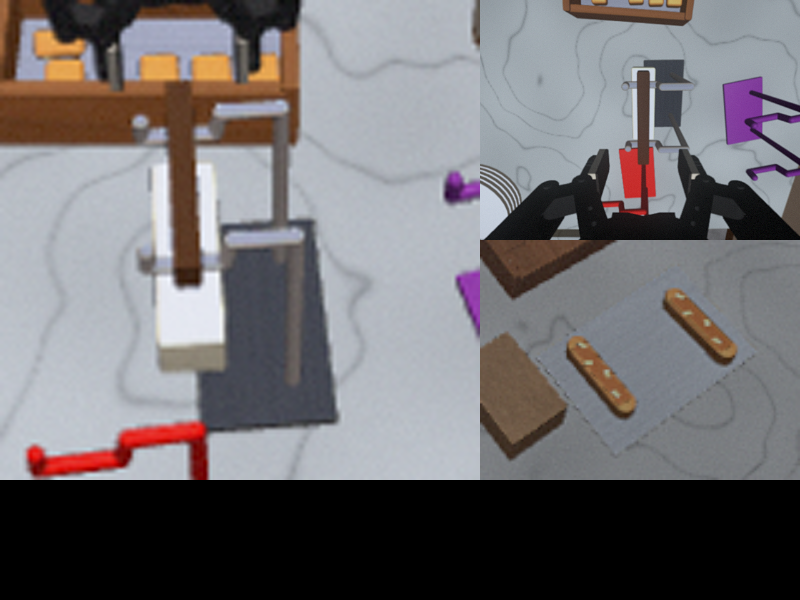

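The scraper hangs across both prongs, and the biscotti haven't moved. I'll go above the right biscotto.

>>> arm_command(
  plan=[
    [40,5,0,0,0,0,0.1],
    [40,5,0,0,0,0,0.1],
    [40,5,0,0,0,0,0.1],
    [40,5,0,0,0,0,0.1],
    [40,5,0,0,0,0,0.1],
    [40,5,0,0,0,0,0.1],
    [40,5,0,0,0,0,0.1],
    [40,5,0,0,0,0,0.1],
    [40,5,0,0,0,0,0.1],
    [40,5,0,0,0,0,0.1],
    [40,5,0,0,0,0,0.1],
    [40,5,0,0,0,0,0.1],
    [40,5,0,0,0,0,0.1],
    [40,5,0,0,0,0,0.1],
    [40,5,0,0,0,0,0.1],
    [40,5,0,0,0,0,0.1],
    [40,5,0,0,0,0,0.1],
    [0,0,0,0,0,0,0.1],
    [0,0,0,0,0,0,0.1],
    [0,0,0,0,0,0,0.1],
  ],
)

```text
clock: 18.65
tool_pos: [0.6274, 0.3364, 0.2564]
eef_rot: [-0.001, 0.708, 0.706, -0.002]
ft_force: [-0.2, -0.7, -0.3]
grip_width: 0.899
finger_force: 0.0
```

```bash
cat > bis.py <<'E'
from h import *
def bis(tag):
    s=bot.get_state(); p=bot.camera_params("wrist"); im=bot.camera("wrist")[:,:,::-1]; cv2.imwrite(f"pics/{tag}.png",im)
    q=R.from_quat(np.roll(s["eef_rot"],-1)); 
    print("tcp",s["tool_pos"].round(4),"tool x",q.apply([1,0,0]).round(3))
    h=cv2.cvtColor(im,cv2.COLOR_BGR2HSV); m=((h[:,:,0]>5)&(h[:,:,0]<25)&(h[:,:,1]>130)&(h[:,:,2]>110)).astype(np.uint8)
    m=cv2.morphologyEx(m,cv2.MORPH_CLOSE,np.ones((7,7),np.uint8))
    for c in blobs(m,300):
        r=cv2.minAreaRect(c)
        for z in (.034,.085):
            b=onz(p,cv2.boxPoints(r),z)[:,:2]; e=[b[1]-b[0],b[2]-b[1]]; l=[np.linalg.norm(v) for v in e]; v=e[int(np.argmax(l))]
            print(np.round(r[0]),"z",z,"centre",(b.mean(0)*1000).round(1),"size",np.round(l,3),"yaw from y deg",np.degrees(np.arctan(-v[0]/v[1])).round(1))
E
python3 -c "
from bis import *
bis('w8')"
```

```text
tcp [0.6274 0.3364 0.2564] tool x [ 0.003  1.    -0.002]
[230. 314.] z 0.034 centre [576.3  85.2] size [0.145 0.132] yaw from y deg -7.8
[230. 314.] z 0.085 centre [583.5 131.9] size [0.125 0.113] yaw from y deg -7.8
[266. 159.] z 0.034 centre [631.7 333. ] size [0.115 0.026] yaw from y deg -0.6
[266. 159.] z 0.085 centre [631.1 345.1] size [0.099 0.022] yaw from y deg -0.6
[138. 137.] z 0.034 centre [471.3 361. ] size [0.027 0.122] yaw from y deg 2.4
[138. 137.] z 0.085 centre [493.2 369.2] size [0.023 0.105] yaw from y deg 2.4
```

View pics/w8.png

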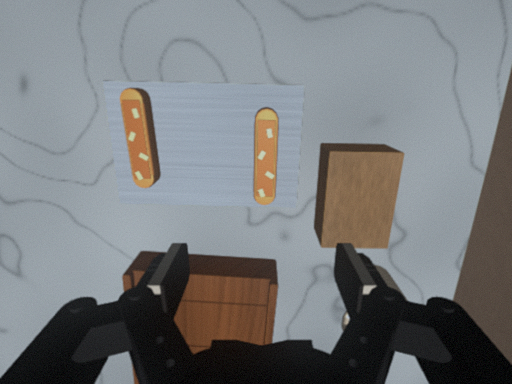

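Biscotto A is at (266,159) in the wrist picture and B at (138,137). The box's left edge is at column 318, so I'll descend with the fingers half open.

>>> arm_command(
  plan=[
    [-3,3.5,0,0,0,0.3,0.4],
    [0,0,35,0,0,0,0.4],
    [0,0,35,0,0,0,0.4],
    [0,0,35,0,0,0,0.4],
    [0,0,35,0,0,0,0.4],
    [0,0,35,0,0,0,0.4],
    [0,0,25,0,0,0,0.4],
    [0,0,15,0,0,0,0.4],
    [0,0,0,0,0,0,0.4],
    [0,0,0,0,0,0,0.4],
    [0,0,0,0,0,0,0.4],
  ],
  squeeze=20,
)

```text
clock: 19.62
tool_pos: [0.6336, 0.3337, 0.0466]
eef_rot: [0.001, 0.71, 0.704, 0.002]
ft_force: [0.8, -0.4, 0.8]
grip_width: 0.598
finger_force: 0.0
```

>>> arm_command(
  plan=[
    [0,-2,15,0,0,0,0.4],
    [0,0,13,0,0,0,0.4],
    [0,0,8,0,0,0,0.4],
    [0,0,0,0,0,0,0.4],
    [0,0,0,0,0,0,0.5],
    [0,0,0,0,0,0,0.58],
    [0,0,0,0,0,0,0.64],
    [0,0,0,0,0,0,0.7],
    [0,0,0,0,0,0,0.8],
    [0,0,0,0,0,0,1],
    [0,0,0,0,0,0,1],
    [0,0,0,0,0,0,1],
  ],
  squeeze=20,
)

```text
clock: 20.62
tool_pos: [0.6302, 0.3339, 0.0085]
eef_rot: [0.0, 0.71, 0.704, 0.001]
ft_force: [0.3, 0.3, 2.8]
grip_width: 0.347
finger_force: 20.8
```

>>> arm_command(
  plan=[
    [0,0,-20,0,0,0,1],
    [0,0,-30,0,0,0,1],
    [0,0,-30,0,0,0,1],
    [0,0,-30,0,0,0,1],
    [-34.3,-6.6,0,0,0,0,1],
    [-34.3,-6.6,0,0,0,0,1],
    [-34.3,-6.6,0,0,0,0,1],
    [-34.3,-6.6,0,0,0,0,1],
    [-34.3,-6.6,0,0,0,0,1],
    [-34.3,-6.6,0,0,0,0,1],
    [-34.3,-6.6,0,0,0,0,1],
    [-34.3,-6.6,0,0,0,3.4,1],
    [0,0,0,0,0,0,1],
    [0,0,0,0,0,0,1],
    [0,0,20,0,0,0,1],
    [0,0,20,0,0,0,1],
    [0,0,10,0,0,0,1],
    [0,0,0,0,0,0,1],
    [0,0,0,0,0,0,1],
  ],
)

```text
clock: 22.2
tool_pos: [0.574, 0.0606, 0.0671]
eef_rot: [-0.001, 0.73, 0.683, -0.001]
ft_force: [0.8, 0.6, -0.6]
grip_width: 0.348
finger_force: 20.5
```

>>> arm_command(
  plan=[
    [0,0,5,0,0,0,1],
    [0,0,2,0,0,0,1],
    [0,0,0,0,0,0,1],
    [0,0,0,0,0,0,1],
  ],
)

```text
clock: 22.53
tool_pos: [0.5748, 0.0598, 0.0612]
eef_rot: [0.0, 0.731, 0.683, 0.0]
ft_force: [1.0, -0.1, -0.7]
grip_width: 0.347
finger_force: 20.5
```

>>> arm_command(
  plan=[
    [0,0,1.3,0,0,0,1],
    [0,0,0,0,0,0,1],
    [0,0,0,0,0,0,0.6],
    [0,0,0,0,0,0,0.55],
    [0,0,0,0,0,0,0.5],
    [0,0,0,0,0,0,0.45],
    [0,0,0,0,0,0,0.45],
    [0,0,0,0,0,0,0.45],
    [0,0,-15,0,0,0,0.45],
    [0,0,-30,0,0,0,0.45],
    [0,0,-40,0,0,0,0.45],
    [0,0,-40,0,0,0,0.45],
    [0,0,-30,0,0,0,0.45],
    [0,0,0,0,0,0,0.45],
  ],
)

```text
clock: 23.7
tool_pos: [0.5787, 0.0595, 0.2237]
eef_rot: [0.006, 0.731, 0.683, 0.005]
ft_force: [1.5, -0.5, 0.9]
grip_width: 0.548
finger_force: 0.0
```

>>> arm_command(
  plan=[
    [36.6,-15.7,0,0,0,0,0.4],
    [36.6,-15.7,0,0,0,0,0.4],
    [36.6,-15.7,0,0,0,0,0.4],
    [36.6,-15.7,0,0,0,0,0.4],
    [36.6,-15.7,0,0,0,0,0.4],
    [36.6,-15.7,0,0,0,0,0.4],
    [36.6,-15.7,0,0,0,0,0.4],
    [36.6,-15.7,0,0,0,0,0.4],
    [0,0,0,0,0,-6.3,0.4],
    [0,0,0,0,0,0,0.4],
    [0,0,0,0,0,0,0.4],
  ],
)

```text
clock: 24.62
tool_pos: [0.4687, 0.3605, 0.2138]
eef_rot: [0.0, 0.693, 0.721, -0.001]
ft_force: [-0.0, 0.0, -0.3]
grip_width: 0.599
finger_force: 0.0
```

```bash
python3 -c "
from bis import *
bis('w9')
im=bot.camera('side')[:,:,::-1]; cv2.imwrite('pics/s9raw.png',im)"
```

```text
tcp [0.4687 0.3605 0.2138] tool x [-0.041  0.999 -0.001]
[262. 167.] z 0.034 centre [469.2 357.8] size [0.116 0.026] yaw from y deg 0.6
[262. 167.] z 0.085 centre [468.5 371.3] size [0.098 0.022] yaw from y deg 0.6
```

View pics/w9.png

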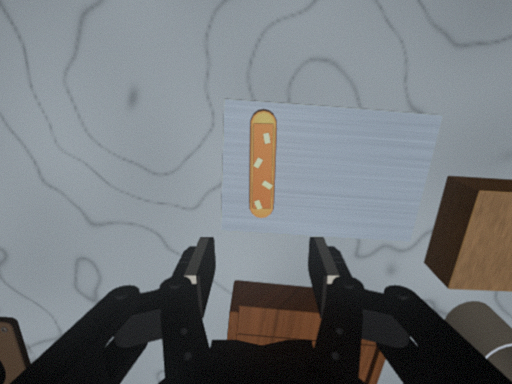

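B is at (262,167), a few mm off. I'll go down to it.

>>> arm_command(
  plan=[
    [-2.7,0.5,10,0,0,1.2,0.4],
    [0,0,35,0,0,0,0.4],
    [0,0,35,0,0,0,0.4],
    [0,0,35,0,0,0,0.4],
    [0,0,30,0,0,0,0.4],
    [0,0,18,0,0,0,0.4],
    [0,0,0,0,0,0,0.4],
    [0,0,0,0,0,0,0.4],
    [0,0,0,0,0,0,0.4],
  ],
  squeeze=20,
)

```text
clock: 25.47
tool_pos: [0.471, 0.3576, 0.0527]
eef_rot: [0.0, 0.7, 0.714, 0.001]
ft_force: [0.3, -0.4, 0.4]
grip_width: 0.595
finger_force: 0.0
```

>>> arm_command(
  plan=[
    [0,-1.5,15,0,0,0,0.4],
    [0,0,15,0,0,0,0.4],
    [0,0,12,0,0,0,0.4],
    [0,0,0,0,0,0,0.4],
    [0,0,0,0,0,0,0.5],
    [0,0,0,0,0,0,0.58],
    [0,0,0,0,0,0,0.64],
    [0,0,0,0,0,0,0.7],
    [0,0,0,0,0,0,0.8],
    [0,0,0,0,0,0,1],
    [0,0,0,0,0,0,1],
    [0,0,0,0,0,0,1],
  ],
  squeeze=20,
)

```text
clock: 26.47
tool_pos: [0.4693, 0.3583, 0.0109]
eef_rot: [0.0, 0.7, 0.714, 0.001]
ft_force: [-0.4, -0.0, 6.3]
grip_width: 0.348
finger_force: 21.4
```

>>> arm_command(
  plan=[
    [0,0,-20,0,0,0,1],
    [0,0,-30,0,0,0,1],
    [0,0,-30,0,0,0,1],
    [0,0,-30,0,0,0,1],
    [-36.6,2,0,0,0,0,1],
    [-36.6,2,0,0,0,0,1],
    [-36.6,2,0,0,0,0,1],
    [-36.6,2,0,0,0,0,1],
    [-36.6,2,0,0,0,0,1],
    [-36.6,2,0,0,0,0,1],
    [-36.6,2,0,0,0,0,1],
    [-36.6,2,0,0,0,5,1],
    [0,0,0,0,0,0,1],
    [0,0,0,0,0,0,1],
  ],
)

```text
clock: 27.63
tool_pos: [0.4899, 0.0637, 0.1189]
eef_rot: [-0.001, 0.731, 0.682, -0.0]
ft_force: [0.6, 0.6, -0.6]
grip_width: 0.349
finger_force: 20.5
```

Run:
```python
from h import *
im=bot.camera("side")[:,:,::-1]; im2=bot.camera("scene")[:,:,::-1]
a=cv2.resize(im[90:260,170:290],(424,600),interpolation=cv2.INTER_CUBIC)
b=cv2.resize(im2[165:285,225:355],(376,347),interpolation=cv2.INTER_CUBIC)
o=np.zeros((600,800,3),np.uint8); o[:,:424]=a;o[:347,424:]=b; cv2.imwrite("pics/s10.png",o)
```

```text
(no output)
```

View pics/s10.png

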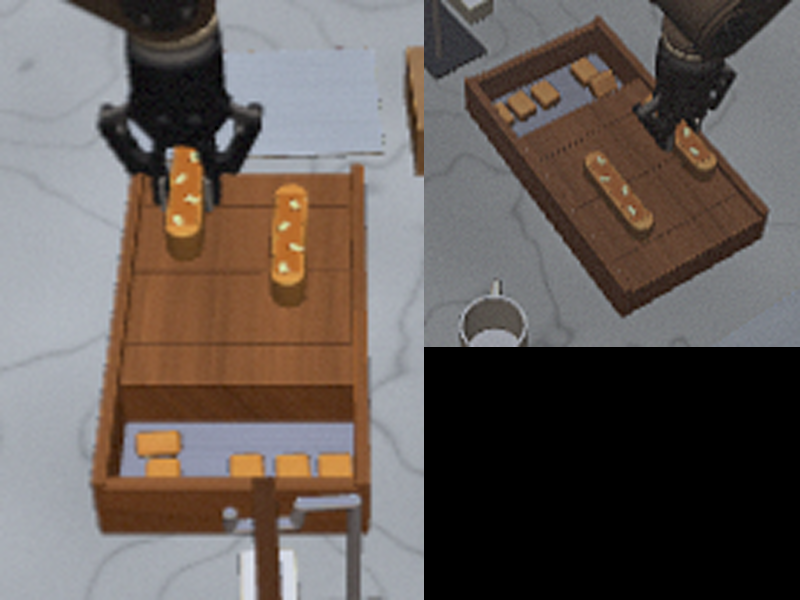

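Biscotto A lies flat on the deck at (288,240), with room beside it for B. I'll lower B.

>>> arm_command(
  plan=[
    [0,0,20,0,0,0,1],
    [0,0,20,0,0,0,1],
    [0,0,10,0,0,0,1],
    [0,0,4,0,0,0,1],
    [0,0,0,0,0,0,1],
    [0,0,0,0,0,0,1],
  ],
)

```text
clock: 28.23
tool_pos: [0.4906, 0.0659, 0.0658]
eef_rot: [0.0, 0.73, 0.684, 0.0]
ft_force: [1.1, 0.2, -0.5]
grip_width: 0.349
finger_force: 20.5
```

>>> arm_command(
  plan=[
    [0,0,3,0,0,0,1],
    [0,0,1,0,0,0,1],
    [0,0,0,0,0,0,1],
    [0,0,0,0,0,0,0.6],
    [0,0,0,0,0,0,0.55],
    [0,0,0,0,0,0,0.5],
    [0,0,0,0,0,0,0.45],
    [0,0,0,0,0,0,0.45],
    [0,0,0,0,0,0,0.45],
    [0,0,-15,0,0,0,0.45],
    [0,0,-30,0,0,0,0.45],
    [0,0,-40,0,0,0,0.45],
    [0,0,-40,0,0,0,0.45],
    [40,0,-30,0,0,0,0.45],
    [40,0,0,0,0,0,0.45],
    [40,0,0,0,0,0,0.45],
    [40,0,0,0,0,0,0.45],
    [0,0,0,0,0,0,0.45],
    [0,0,0,0,0,0,0.45],
  ],
)

```text
clock: 29.82
tool_pos: [0.5, 0.2201, 0.2113]
eef_rot: [0.0, 0.729, 0.685, -0.0]
ft_force: [-0.1, -0.4, 0.8]
grip_width: 0.554
finger_force: 0.0
```

Run:
```python
from h import *
im=bot.camera("side")[:,:,::-1]; im2=bot.camera("scene")[:,:,::-1]
a=cv2.resize(im[100:320,170:320],(409,600),interpolation=cv2.INTER_CUBIC)
b=cv2.resize(im2[130:285,200:355],(391,391),interpolation=cv2.INTER_CUBIC)
o=np.zeros((600,800,3),np.uint8); o[:,:409]=a;o[:391,409:]=b; cv2.imwrite("pics/s11.png",o)
```

```text
(no output)
```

View pics/s11.png

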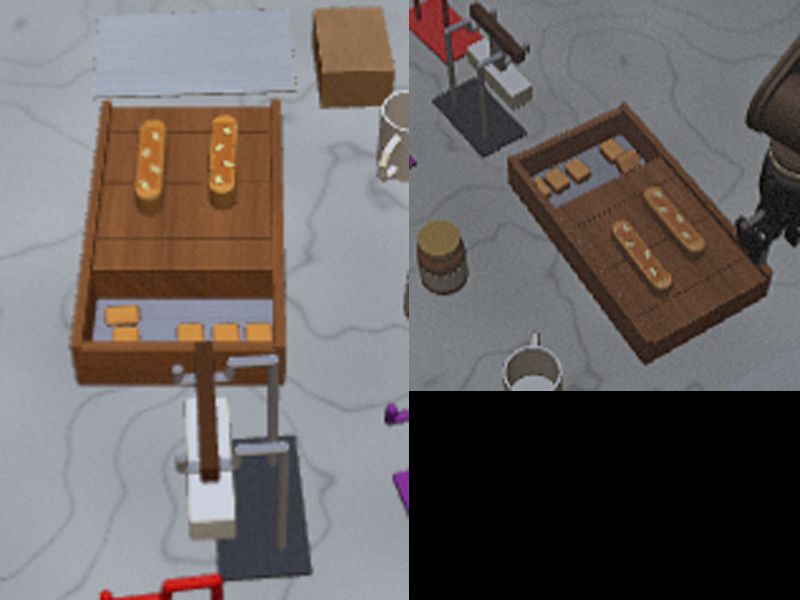

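Both biscotti lie flat on the clean deck, the five crumbs are in the trough, and the scraper hangs in both throats. I'll hand it in.

```bash
python3 -c "
from bench import bot
print(bot.finish_job())"
```

```text
the job is handed in; nothing more can be done
None
```

The job is handed in: the final pictures show all five broken pieces in the trough, the scraper hanging in both throats of the steel stand, and both biscotti (only two were present) flat on the clean deck; the hand-in returned no verdict.

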